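# Start the bearing press screw without crossing its thread

### The arm

A 7-joint arm with a two-finger parallel gripper is mounted at the origin on the work surface. World frame = base frame: x ahead of the robot, y to its left, z up, the work surface at z = 0. Lengths are in mm, angles in degrees, forces in N, time in s.
With the tool pointing down it reaches from about 425 to 925 mm from the base axis. Payload 6.8 kg.
Tool frame: the origin (TCP) lies midway between the tips of the shut fingers; the grasp point (between the pads) lies behind it (grasp_offset is the x of the grasp point in the tool frame, in mm); x points along the fingers, y is the direction in which the jaws open and shut, and the axes are right-handed (so a half turn about x gives the same grasp; the last joint's range is limited). The gripper opens to 88 mm and grips with 3 to 60 N. Pads are 20 mm wide; open, the fingers measure 115 mm over their backs; the gripper's body (75 mm by 178 mm) begins 61 mm behind the grasp point.
Start: joints at [-78.214, 27.33, 1.283, 89.118, -0.659, 63.558, -4.761], TCP at [208.352, 642.057, 222.664] pointing down, gripper open.
Joint ranges: [-169.35, 169.35], [-19.33, 120.38], [-80.79, 83.38], [13.8, 139.57], [-78.32, 258.32], [9.67, 109.79], [-169.56, 169.56]. Speed limits (degrees/s): [136.94, 136.94, 180, 180, 180, 180, 180].

### API

Orientations are given as a 3x3 rotation matrix whose columns are the frame's x, y, z axes.
In Python, from plant import read_state, snapshot, camera_params, finish_job, grasp_offset gives the robot as it stands.
- The arm moves only by the tool play_rows, never from a script. Its argument "plan" is a list that holds one entry, the list of rows, each a list of 7 numbers: the turn, a rotation vector about the tool's x, y, z in rad, then the shift along the tool's x, y, z in mm, then the finger opening in mm, from 0 to 87.8. A call has 1 to 5 rows; each row shifts and turns the commanded pose from where the row before left it, along the tool's axes as they then stand; what a row does not reach is not made up. A row lasts 1/8 s, in which the tool goes at most 62.5 mm and 10.7 degrees, less where a joint would pass 70% of its speed; a pose out of reach is approached as far as the arm can. A call is refused whole if a number of a shift passes 62.5 or a number of a turn 0.188, either way. A call with a gripper value outside its range is refused whole. The fingers move at their own pace and stop on an object; "squeeze" is the grip in N (left out, the last holds). Time passes only in rows, so rows that do not move let the fingers close. It gives the time, the measured TCP pose, the force and the opening at its end, in the units of the state.
- read_state(): the state, without advancing time (a new reading comes with each control period).
- snapshot(name): name is "scene" or "side" or "wrist"; returns the picture (480x640x3 uint8, red, green, blue); there is no depth.
- camera_params(name): a dict with "fx", "fy", "cx", "cy" (pixels), "R" (3x3) and "t" (3): a world point X has camera coordinates R X + t; the wrist camera has in their place "mount" (4x4, takes a point from camera to tool coordinates, whose origin is the TCP and whose axes are the tool frame's). Camera axes: x right, y down, z forward; pixel columns grow to the right and rows downward; lengths in mm; the calibration is good to about 2 mm. A picture is of the moment at which its call begins: read the wrist's pose just before it. camera_params takes no time and is no camera call.
- finish_job(): hands the job in, once; it reports no verdict.
The state is a dict: "time_s": time; "qpos": joint angles; "dq": joint speeds; "joint_torque": joint torques, N m; "eef_pos": TCP position; "ee_rot": TCP orientation; "contact_force": force on the tool from outside, world axes, zero at the start; "ft_torque": the same for the moment, N m; "grip_width": opening from 0.0 (shut) to 1.0 (fully open).
Only numpy, scipy, OpenCV 4.12 (cv2) and the standard library are available. Lean on these libraries where they do the work, as an engineer would, in place of code of your own. Each camera call takes 0.05 s, during which the arm holds its last target.

### The job

The crank screw of the bearing press stands loose on top of its threaded boss. Take the upright handle sleeve of the crank and turn it backward (anticlockwise seen from above) until the screw drops into its thread, then turn it forward (clockwise) one full turn and finish still gripping the sleeve there, keeping the started screw still. Never force it forward before it has dropped, and leave the jar, the hub and the tray where they are.

Things in the scene. Friction and masses are not known exactly. Their poses are not given: they have to be found in the camera images.
- press: Grey bearing press fixed to the bench, turned by up to 35 degrees: base plate 150 x 150 x 18, two cheeks at +y and -y, a beam (130 along y, 72 along x) up to height 125, on it a round steel boss 72 in diameter up to height 152. Origin: centre of the underside, z up. The screw's vertical axis passes through the origin.
- boss_top (a point): Centre of the boss's top face, on the screw's axis, 152 above the bench.
- sleeve: Black upright round handle sleeve of the crank, 23 in diameter, 55 tall; origin at the centre of its lower end (197 above the bench at the start), z up. Its centre line lies 60 from the screw's axis. It spins freely and can slide up its pin by 30 almost without force, so a gripper that keeps its height lets the screw sink. A springy bush gives radially up to 5 (1.5 N per mm).
- sleeve_mid (a point): Middle of the sleeve, on its centre line, 27.5 above its lower end. Grip firmly here from above and lead the sleeve on a 60 radius circle round the screw's axis, without turning the gripper. The crank arm (16 wide, top 197 above the bench at the start) and the crank's hub (34 in diameter, top 201) lie lower.
- spindle (a joint): Turn of the screw and crank (rad), growing when turned forward (clockwise seen from above). Its zero is only a mark: use differences. Turning takes about 0.07 N m (1.2 N at the sleeve). From the start, the drop comes 0.5 to 2.7 rad backward. Turned forward before the drop it jams as a crossed thread.
- rise (a joint): Height of the screw (m): about 0 while it rides on the thread's crest; at the drop it falls by its own weight (7 to 11 N) to about -0.008. The place it falls into is 0.6 rad wide; turned backward beyond that it climbs out again over a further 0.8 rad. In the thread it sinks a further 0.008 per turn forward, with 1 to 2 mm play.
- jar: Bystander: glass jar with a steel lid, 72 in diameter, 100 tall, standing; origin at the centre of its underside.
- hub: Bystander: aluminium wheel hub standing on end, 48 in diameter, 80 tall; origin at the centre of its underside.
- tray: Bystander: shallow steel bowl, 110 in diameter, 30 tall; origin at the centre of its underside.
Mind the look-alikes: they are no part of the job. Of the things that look like the press, the middle-sized one is meant.

How it is judged (in metres and radians):
On the way:
1. turned backward until the screw has dropped into the mouth of its thread (value of joint rise below -0.006 m and value of joint spindle below 0.5 rad), for 0.1 s.
At the end, for the whole second after the job is handed in: The screw is one turn (within 0.7 rad) forward of the drop, more than 12.5 mm lower than at the start, still (under 0.15 rad/s), and the fingers grip the sleeve with more than 3 N (value of joint spindle between 5.58 and 6.98 rad and value of joint rise below -0.0125 m and velocity of joint spindle between -0.15 and 0.15 rad/s and contact force between the fingers and sleeve above 3 N); the arm keeps its last pose, push and grip.
It fails at once if the screw is forced forward before it has dropped (crossed thread) (value of joint spindle above 3.2 rad and value of joint rise above -0.004 m).
It fails at once if the jar, hub or tray is pushed away by more than 3 cm (distance of any of jar, hub, tray from where it was at the start of the episode above 0.03 m).
It also fails if it takes over 58 s, if anything falls off the work surface, if the arm or the gripper's body presses on something with over 40 N, if the wrist force passes 120 N, or if a joint passes its speed limit or range.

## Working session

There is one attempt and no reset: what is moved stays moved. The work goes in short steps, Python scripts to look and compute and a tool call to move; the robot and the scene stay as the last step left them, time stands still between calls to the robot, and variables do not carry over. Pictures are saved under pics/ and viewed, and the job is handed in when it is done.

Besides the shell and the picture viewer there is one more tool, called after "Call:" by a JSON object that holds its "fn" and its "kwargs", one argument or row to a line. play_rows: Moves the arm, as the interface text tells. Its arguments: {"type":"object","properties":{"plan":{"type":"array"},"squeeze":{"type":"number"}},"required":["plan"]}

```bash
mkdir -p pics; ls; python3 - <<'E'
from plant import *
import cv2,numpy as np
np.set_printoptions(precision=3,suppress=True)
s=read_state();print(s);print(grasp_offset if not callable(grasp_offset) else grasp_offset())
for n in("scene","side","wrist"):
    print(n,camera_params(n)); cv2.imwrite(f"pics/{n}0.png",snapshot(n)[:,:,::-1])
E
```

```text
pics
{'time_s': 0.0, 'qpos': array([-78.216,  27.373,   1.281,  89.173,  -0.658,  63.559,  -4.761]), 'dq': array([-0.05 , -0.085,  0.018,  0.051,  0.041, -0.097,  0.059]), 'joint_torque': array([ -0.001, -58.284,   1.534, -27.262,  -0.054,   0.017,   0.   ]), 'eef_pos': array([208.185, 641.51 , 221.752]), 'ee_rot': array([[-0.   ,  0.309,  0.951],
       [-0.002,  0.951, -0.309],
       [-1.   , -0.002,  0.   ]]), 'contact_force': array([-0.251,  0.16 ,  0.459]), 'ft_torque': array([-0.014,  0.   ,  0.047]), 'grip_width': 1.0010786391656077}
-18.700000000000003
scene {'fx': 600.6989509662409, 'fy': 600.6989509662409, 'cx': 317.31773905682763, 'cy': 231.6230546890442, 'R': array([[ 0.703,  0.711,  0.005],
       [ 0.521, -0.511, -0.683],
       [-0.483,  0.483, -0.73 ]]), 't': array([-318.931, -147.437, 1958.975])}
side {'fx': 509.82811525967367, 'fy': 509.82811525967367, 'cx': 316.8299335656153, 'cy': 237.6973560424347, 'R': array([[ 0.817, -0.577,  0.014],
       [-0.423, -0.615, -0.666],
       [ 0.392,  0.538, -0.746]]), 't': array([-374.334,  275.949, 1350.859])}
wrist {'fx': 369.6981762691143, 'fy': 369.6981762691143, 'cx': 319.3230460796187, 'cy': 237.44078898007814, 'mount': array([[   0.001,   -0.246,    0.969, -162.298],
       [   1.   ,    0.001,   -0.   ,   -0.257],
       [  -0.001,    0.969,    0.246,  -66.644],
       [   0.   ,    0.   ,    0.   ,    1.   ]])}
```

View pics/scene0.png

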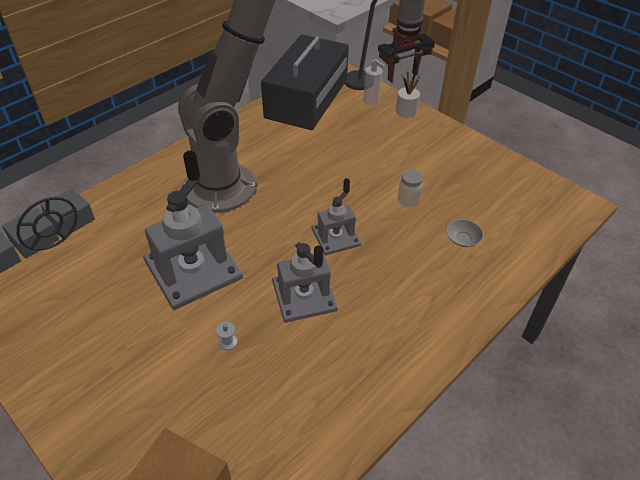

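View pics/side0.png

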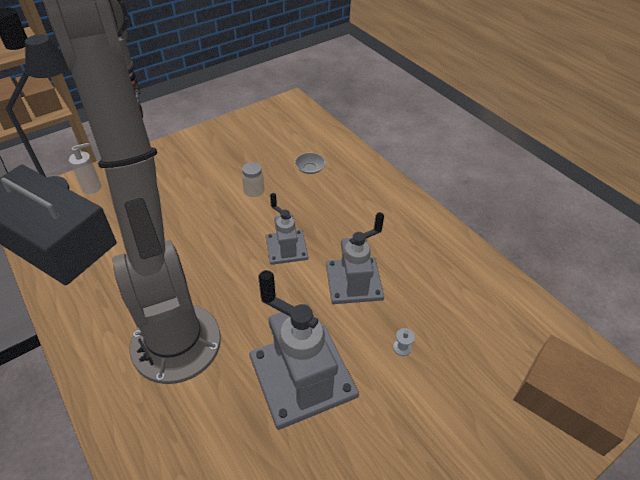

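View pics/wrist0.png

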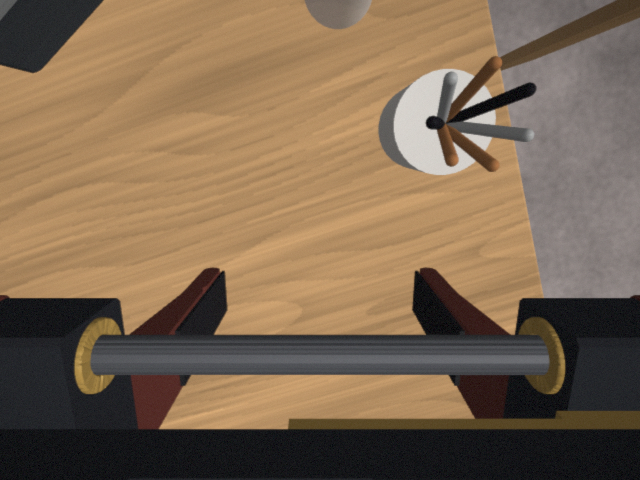

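Presses that could be meant are the big one (scene 190,245; side 302,355), the middle one (scene 305,280; side 355,265) and the small one (scene 337,225; side 287,235). By the description I take the middle one. I'll check it with crops and measure its base.

```bash
cat > h.py <<'E'
import numpy as np,cv2
from plant import *
np.set_printoptions(precision=2,suppress=True)
def ray(n,u,v):
    c=camera_params(n);R=np.array(c["R"]);t=np.array(c["t"])
    d=R.T@np.array([(u-c["cx"])/c["fx"],(v-c["cy"])/c["fy"],1]);return -R.T@t,d/np.linalg.norm(d)
def onz(n,u,v,z):
    o,d=ray(n,u,v);return o+d*(z-o[2])/d[2]
def tri(a,b):
    (o1,d1),(o2,d2)=ray("scene",*a),ray("side",*b)
    s=np.linalg.lstsq(np.c_[d1,-d2],o2-o1,rcond=None)[0]
    p,q=o1+s[0]*d1,o2+s[1]*d2
    return (p+q)/2,np.linalg.norm(p-q)
def proj(n,X):
    c=camera_params(n);p=np.array(c["R"])@X+np.array(c["t"]);return np.array([c["fx"]*p[0]/p[2]+c["cx"],c["fy"]*p[1]/p[2]+c["cy"]])
E
python3 - <<'E'
from h import *
a=cv2.imread("pics/scene0.png")[230:330,260:350];b=cv2.imread("pics/side0.png")[200:310,315:400]
A=cv2.resize(a,None,fx=4.4,fy=5,interpolation=cv2.INTER_CUBIC)
A=cv2.resize(a,(396,440),interpolation=cv2.INTER_CUBIC);B=cv2.resize(b,(340,440),interpolation=cv2.INTER_CUBIC)
cv2.imwrite("pics/crop.png",np.hstack([A,B]))
E
```

```text
(no output)
```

View pics/crop.png

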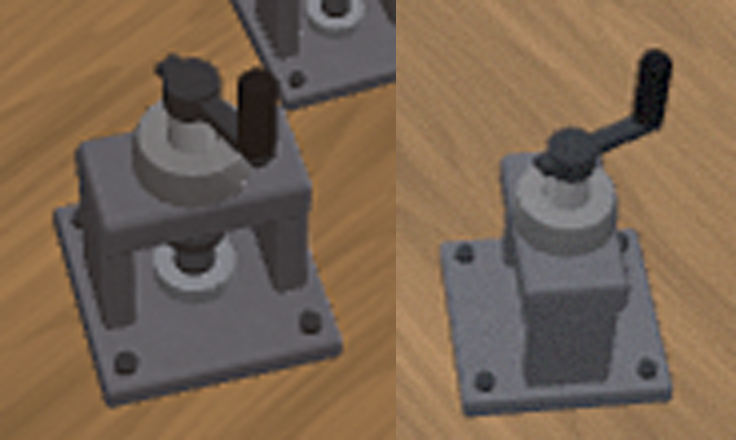

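```bash
python3 - <<'E'
from h import *
S=lambda u,v:(260+u/4.4,230+v/4.4);D=lambda u,v:(315+(u-396)/4,200+v/4)
print("sleeve",tri(S(258,116),D(653,88)),tri(S(257,78),D(656,57)),tri(S(259,155),D(650,120)))
print("hubtop",tri(S(192,74),D(572,140)),onz("scene",*S(192,74),201),onz("side",*D(572,140),201))
c=[onz("scene",*S(*p),18) for p in[(55,208),(110,395),(342,345)]];print(c,np.linalg.norm(c[0]-c[1]),np.linalg.norm(c[1]-c[2]),(c[0]+c[2])/2)
c=[onz("side",*D(*p),18) for p in[(441,243),(465,405),(671,392),(638,232)]];print(c,np.linalg.norm(c[0]-c[1]),np.linalg.norm(c[1]-c[2]),(c[0]+c[2])/2,(c[1]+c[3])/2)
E
```

```text
sleeve (array([ 573.97, -116.65,  220.77]), np.float64(0.9932883276204163)) (array([ 572.51, -116.37,  250.88]), np.float64(1.3370591348984109)) (array([ 575.47, -117.  ,  188.8 ]), np.float64(0.8446526100536352))
hubtop (array([ 513.21, -109.43,  201.15]), np.float64(1.2350386556207216)) [ 512.87 -108.62  201.  ] [ 513.12 -110.07  201.  ]
[array([ 415.17, -138.44,   18.  ]), array([ 544.95, -210.36,   18.  ]), array([616.84, -85.03,  18.  ])] 148.37655695705126 144.48460180567415 [ 516.   -111.73   18.  ]
[array([482.35, -14.1 ,  18.  ]), array([ 410.73, -141.49,   18.  ]), array([ 536.32, -214.98,   18.  ]), array([610.25, -89.34,  18.  ])] 146.1484988602564 145.51225672252914 [ 509.34 -114.54   18.  ] [ 510.49 -115.42   18.  ]
```

The middle press measures about 147 mm, so it's the right one. Its axis is near (513,-111) and its sleeve near (574,-117). Next I'll check the neighbours for clearance.

```bash
python3 - <<'E'
from h import *
print("big",tri((191,165),(267,287)),"top",tri((190,153),(266,275)),"bighub",tri((178,198),(302,314)))
print("small",tri((347,186),(273.5,200)),"hub",tri((337,202),(285,214)))
print("jar",onz("scene",411,176,100),"hub",onz("scene",226,326,80),onz("side",405,334,80),"tray",onz("scene",464,232,25))
E
```

```text
big (array([ 185.82, -194.21,  320.42]), np.float64(2.1235431229676323)) top (array([ 187.33, -191.69,  358.9 ]), np.float64(3.0684771701957287)) bighub (array([ 223.47, -270.09,  279.86]), np.float64(2.36264513235437))
small (array([413.04, 157.25, 171.07]), np.float64(1.3215958123239744)) hub (array([421.39, 109.51, 147.31]), np.float64(1.090035833617715))
jar [468.23 390.18 100.  ] hub [ 489.08 -355.09   80.  ] [ 475.28 -359.17   80.  ] tray [690.64 380.28  25.  ]
```

Call:
{"fn": "play_rows", "kwargs": {
  "plan": [
    [[0,0,0,-50,0,0,87],[0,0,0,-60,0,0,87],[0,0,0,0,-20,20,87],[0,0,0,0,-40,38,87],[0,0,0,0,-40,38,87]]
  ]
}}

```text
time_s: 0.78
eef_pos: [269.3, 515.8, 332.3]
ee_rot: [[0.0, 0.308, 0.951], [-0.0, 0.951, -0.308], [-1.0, -0.0, 0.0]]
contact_force: [1.2, 0.4, -0.3]
grip_width: 0.993
```

Call:
{"fn": "play_rows", "kwargs": {
  "plan": [
    [[0,0,0,0,-40,38,87],[0,0,0,0,-40,38,87],[0,0,0,0,-40,38,87],[0,0,0,0,-40,38,87],[0,0,0,0,-40,38,87]]
  ]
}}

```text
time_s: 1.4
eef_pos: [388.2, 266.5, 332.6]
ee_rot: [[-0.0, 0.309, 0.951], [0.0, 0.951, -0.309], [-1.0, 0.0, -0.0]]
contact_force: [0.1, 0.1, -0.5]
grip_width: 0.99
```

Call:
{"fn": "play_rows", "kwargs": {
  "plan": [
    [[0,0,0,0,-40,38,87],[0,0,0,0,-40,38,87],[0,0,0,0,-40,38,87],[0,0,0,0,-40,38,87],[0,0,0,0,-40,38,87]]
  ]
}}

```text
time_s: 2.02
eef_pos: [507.1, 17.9, 332.7]
ee_rot: [[0.0, 0.308, 0.951], [0.0, 0.951, -0.308], [-1.0, 0.0, 0.0]]
contact_force: [-0.1, -0.4, -0.4]
grip_width: 0.994
```

Call:
{"fn": "play_rows", "kwargs": {
  "plan": [
    [[0,0,0,0,-40,38,87],[0,0,0,0,-40,38,87],[0,0,0,0,-25,26,87],[0,0,0,0,0,0,87],[0,0,0,0,0,0,87]]
  ]
}}

```text
time_s: 2.65
eef_pos: [571.0, -110.9, 332.2]
ee_rot: [[-0.001, 0.308, 0.951], [0.001, 0.951, -0.308], [-1.0, 0.0, -0.001]]
contact_force: [-0.4, -0.0, -0.3]
grip_width: 0.992
```

```bash
python3 - <<'E'
from h import *
s=read_state();print(s["eef_pos"],s["qpos"],s["contact_force"])
np.savez("w1.npz",p=s["eef_pos"],R=s["ee_rot"])
cv2.imwrite("pics/w1.png",snapshot("wrist")[:,:,::-1])
E
```

```text
[ 571.05 -110.93  332.25] [-23.71  15.15  35.86  95.97  -9.29  71.94  86.15] [-0.36 -0.02 -0.34]
```

View pics/w1.png

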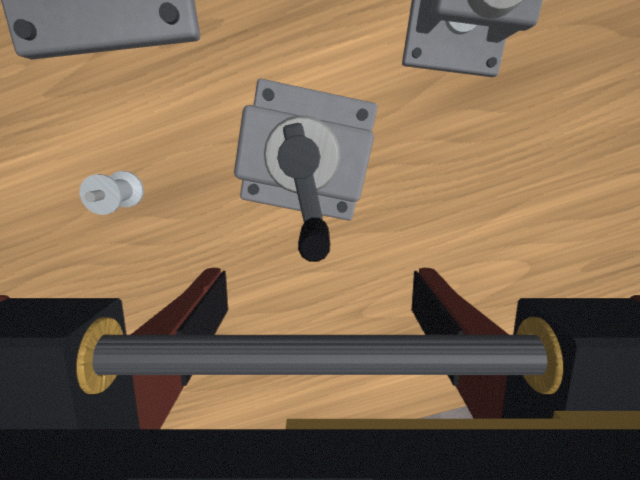

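```bash
cat >> h.py <<'E'
def wz(p,R,u,v,z):
    c=camera_params("wrist");M=np.array(c["mount"])
    o=p+R@M[:3,3];d=R@M[:3,:3]@np.array([(u-c["cx"])/c["fx"],(v-c["cy"])/c["fy"],1])
    return o+d*(z-o[2])/d[2]
E
python3 - <<'E'
from h import *
w=np.load("w1.npz");p,R=w["p"],w["R"]
im=cv2.imread("pics/w1.png");g=im.max(2)
m=(g<40).astype(np.uint8);m[270:]=0
n,l,st,c=cv2.connectedComponentsWithStats(m)
for i in range(1,n):
    if st[i,4]>60: print(st[i],c[i])
i=[i for i in range(1,n) if abs(c[i]-[314,240]).max()<12]
for k in i:
    if st[k,4]>200:
        ys,xs=np.where(l==k)
        for y in range(ys.min(),ys.max()+1,3): print(y,xs[ys==y].min(),xs[ys==y].max())
print(wz(p,R,314.5,245,252),wz(p,R,299,157,201),wz(p,R,302,155,152))
cr=cv2.resize(im[90:270,220:400],None,fx=3.3,fy=3.3,interpolation=cv2.INTER_CUBIC);cv2.imwrite("pics/w1c.png",cr)
E
```

```text
[ 299  218   30   43 1053] [313.78 239.56]
218 310 319
221 305 322
224 304 325
227 302 326
230 302 327
233 301 327
236 300 327
239 300 328
242 299 328
245 299 328
248 299 328
251 300 327
254 301 325
257 304 323
260 309 317
[ 570.04 -114.39  252.  ] [ 512.1  -108.83  201.  ] [ 511.99 -108.7   152.  ]
```

View pics/w1c.png

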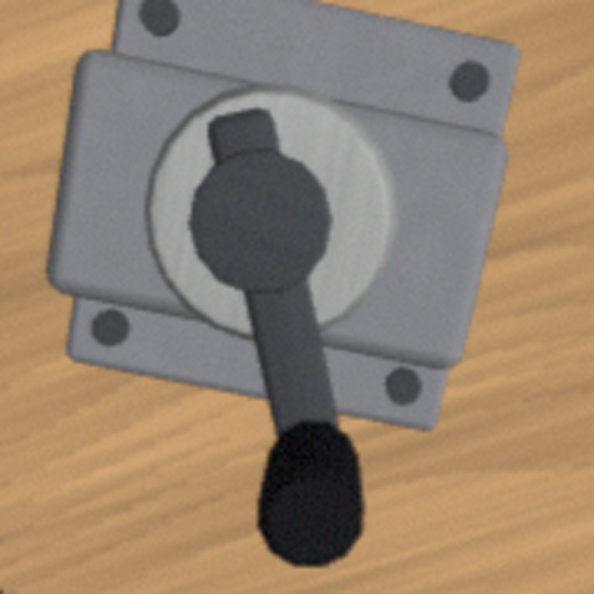

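Call:
{"fn": "play_rows", "kwargs": {
  "plan": [
    [[0,0,0,40,-4,2,87],[0,0,0,40,0,0,87],[0,0,0,30,0,0,60],[0,0,0,15,0,0,50],[0,0,0,0,0,0,40]]
  ],
  "squeeze": 25
}}

```text
time_s: 3.32
eef_pos: [571.7, -115.3, 207.3]
ee_rot: [[-0.001, 0.307, 0.952], [0.0, 0.952, -0.307], [-1.0, 0.0, -0.001]]
contact_force: [-0.0, 0.1, 0.1]
grip_width: 0.689
```

```bash
python3 - <<'E'
from h import *
s=read_state();print(s["eef_pos"],s["grip_width"]*88,s["contact_force"])
cv2.imwrite("pics/w2.png",snapshot("wrist")[:,:,::-1])
E
```

```text
[ 571.68 -115.25  207.31] 60.63735292701013 [-0.    0.14  0.06]
```

View pics/w2.png

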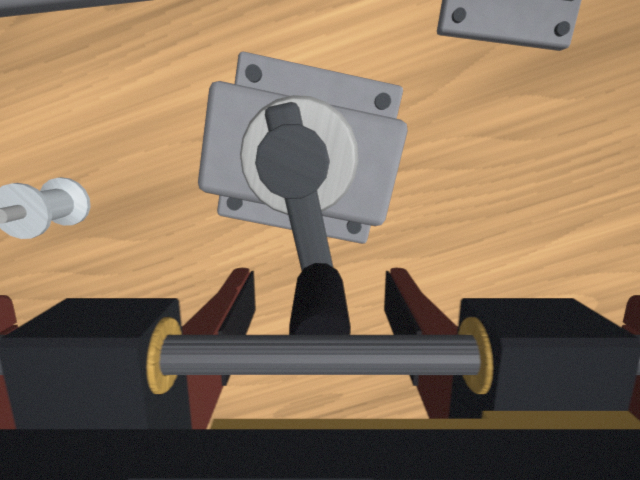

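The sleeve (319, 300) lies centred between the fingers, so I'll close on it.

Call:
{"fn": "play_rows", "kwargs": {
  "plan": [
    [[0,0,0,0,0,0,30],[0,0,0,0,0,0,22],[0,0,0,0,0,0,15],[0,0,0,0,0,0,15],[0,0,0,0,0,0,15]]
  ],
  "squeeze": 25
}}

```text
time_s: 4.0
eef_pos: [572.4, -116.0, 207.9]
ee_rot: [[0.001, 0.308, 0.951], [0.0, 0.951, -0.308], [-1.0, 0.0, 0.001]]
contact_force: [1.1, 1.4, 1.1]
grip_width: 0.257
```

```bash
python3 - <<'E'
from h import *
s=read_state();print(s["eef_pos"],s["grip_width"]*88,s["contact_force"])
w=snapshot("wrist");cv2.imwrite("pics/w3.png",w[:,:,::-1])
print(wz(s["eef_pos"],s["ee_rot"],292.5,161,201))
cv2.imwrite("pics/sd3.png",snapshot("side")[:,:,::-1])
E
```

```text
[ 572.41 -116.    207.95] 22.651116160929973 [1.11 1.36 1.15]
[ 512.39 -109.56  201.  ]
```

View pics/w3.png

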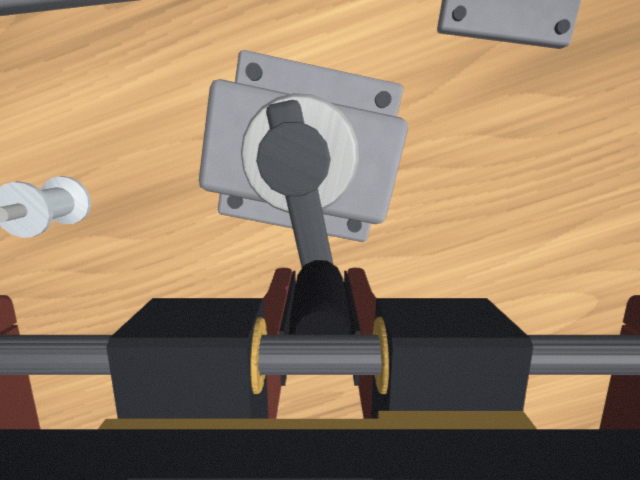

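View pics/sd3.png

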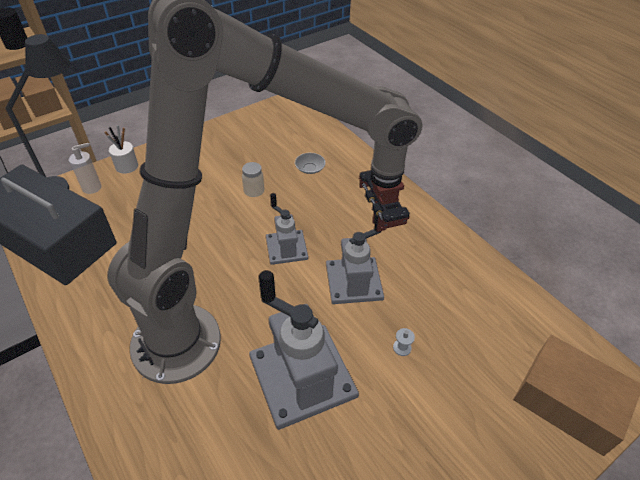

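```bash
cat > tab.py <<'E'
import numpy as np,sys
def tab(a0,step,n):  # psi in rad; prints [dy,dz]
    a=a0+step*np.arange(n+1);y=np.round(60*np.sin(a),1);z=np.round(60*np.cos(a),1)
    for i in range(n): print(f"{a[i+1]:.3f}: {y[i+1]-y[i]:.1f}, {z[i+1]-z[i]:.1f}",end=" | " if (i+1)%5 else "\n")
if __name__=="__main__": tab(*map(float,sys.argv[1:3]),int(sys.argv[3]))
E
cat > chk.py <<'E'
from h import *
import sys
s=read_state();p,R=s["eef_pos"],s["ee_rot"];k=sys.argv[1]
c=np.array([512.4,-109.6]);d=p[:2]-c
print("t",s["time_s"],p,"phi",np.arctan2(d[1],d[0]),"psi",np.arctan2(d[1],d[0])+.3133,"r",np.hypot(*d),"F",s["contact_force"],s["grip_width"]*88)
w=snapshot("wrist")[:,:,::-1];S=snapshot("side")[:,:,::-1]
cv2.imwrite(f"pics/w{k}.png",w);cv2.imwrite(f"pics/sd{k}.png",S)
cp=camera_params("wrist");M=np.array(cp["mount"])
def pw(X):
    q=M[:3,:3].T@(R.T@(X-p)-M[:3,3]);return np.array([cp["fx"]*q[0]/q[2]+cp["cx"],cp["fy"]*q[1]/q[2]+cp["cy"]])
a=pw(np.r_[c,201]);b=pw(np.r_[c,193]);print("wrist hub pred201",a,"193",b)
print("side hub pred201",proj("side",np.r_[c,201]),"193",proj("side",np.r_[c,193]))
A=cv2.resize(cv2.getRectSubPix(w,(100,100),(float(a[0]),float(a[1]))),(400,400),interpolation=cv2.INTER_CUBIC)
B=cv2.resize(S[200:270,320:390],(400,400),interpolation=cv2.INTER_CUBIC)
cv2.imwrite(f"pics/c{k}.png",np.hstack([A,B]))
# dark blob in side: threshold dark column profile about the hub
g=S.max(2).astype(float); print("side col359 rows", g[228:252,357:361].mean(1).round())
E
python3 tab.py 0.207 0.1 30; python3 chk.py 4
```

```text
0.307: 5.8, -1.5 | 0.407: 5.7, -2.1 | 0.507: 5.3, -2.6 | 0.607: 5.1, -3.2 | 0.707: 4.8, -3.7
0.807: 4.3, -4.1 | 0.907: 4.0, -4.5 | 1.007: 3.4, -4.9 | 1.107: 3.0, -5.3 | 1.207: 2.4, -5.5
1.307: 1.8, -5.7 | 1.407: 1.3, -5.8 | 1.507: 0.7, -6.0 | 1.607: 0.1, -6.0 | 1.707: -0.6, -5.9
1.807: -1.1, -5.9 | 1.907: -1.7, -5.8 | 2.007: -2.2, -5.6 | 2.107: -2.8, -5.3 | 2.207: -3.3, -4.9
2.307: -3.8, -4.7 | 2.407: -4.3, -4.2 | 2.507: -4.6, -3.8 | 2.607: -5.0, -3.3 | 2.707: -5.3, -2.8
2.807: -5.6, -2.3 | 2.907: -5.8, -1.7 | 3.007: -5.8, -1.1 | 3.107: -6.0, -0.5 | 3.207: -6.0, 0.1
t 4.1 [ 572.37 -116.07  207.89] phi -0.10750502047364496 psi 0.20579497952635506 r 60.32158993685778 F [-0.51  1.29  2.42] 22.4512437407146
wrist hub pred201 [292.58 161.09] 193 [293.78 160.31]
side hub pred201 [358.67 235.01] 193 [358.45 237.03]
side col359 rows [169. 166. 167. 153.  80.  71.  72.  72.  72.  72.  72.  72.  66.  48.
  47.  48.  40.  65. 118. 120. 119. 119. 114. 116.]
```

View pics/c4.png

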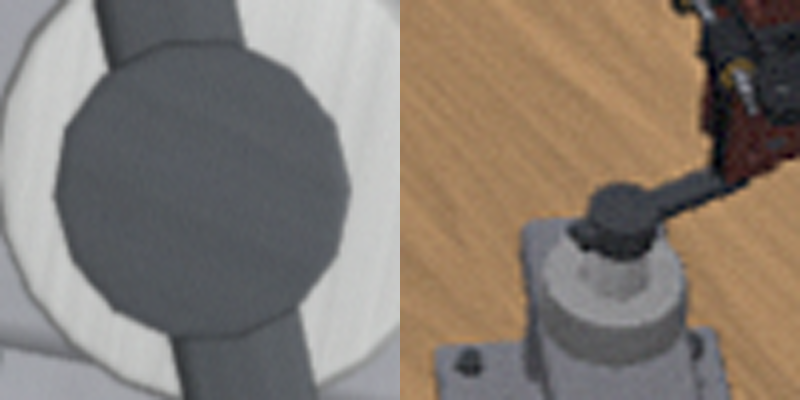

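Call:
{"fn": "play_rows", "kwargs": {
  "plan": [
    [[0,0,0,0,5.8,-1.5,15],[0,0,0,0,5.7,-2.1,15],[0,0,0,0,5.3,-2.6,15],[0,0,0,0,5.1,-3.2,15]]
  ]
}}

```text
time_s: 4.7
eef_pos: [570.2, -92.7, 208.0]
ee_rot: [[0.001, 0.309, 0.951], [-0.001, 0.951, -0.309], [-1.0, -0.0, 0.001]]
contact_force: [0.2, -3.3, -1.6]
grip_width: 0.254
```

```bash
python3 chk.py 5
```

```text
t 4.7 [570.18 -92.68 208.02] phi 0.2848900747569437 psi 0.5981900747569437 r 60.20368898970107 F [ 0.17 -3.3  -1.59] 22.385353093590112
wrist hub pred201 [245.47 181.94] 193 [248.74 180.23]
side hub pred201 [358.67 235.01] 193 [358.45 237.03]
side col359 rows [166. 165. 166. 166.  89.  70.  73.  72.  70.  70.  73.  73.  72.  51.
  44.  48.  42.  36. 119. 121. 116. 116. 114. 114.]
```

View pics/c5.png

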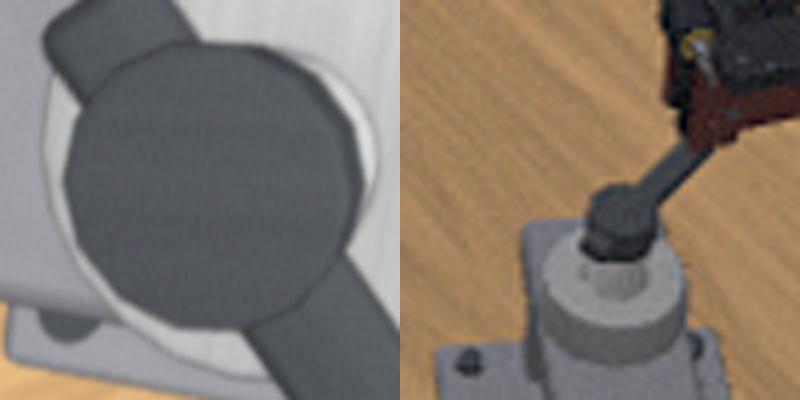

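The crank follows and hasn't dropped: the dark edge in the side view is still at rows 231–245. I'll go on in 0.2 rad steps, reading the edge after each one.

Call:
{"fn": "play_rows", "kwargs": {
  "plan": [
    [[0,0,0,0,4.8,-3.7,15],[0,0,0,0,4.3,-4.1,15]]
  ]
}}

```text
time_s: 5.05
eef_pos: [565.0, -81.0, 207.4]
ee_rot: [[-0.0, 0.308, 0.951], [-0.0, 0.951, -0.308], [-1.0, -0.0, -0.0]]
contact_force: [3.1, -5.1, -0.0]
grip_width: 0.255
```

```bash
python3 chk.py 6
```

```text
t 5.05 [565.04 -80.97 207.38] phi 0.49808453473135905 psi 0.8113845347313591 r 59.92381837824442 F [ 3.07 -5.13 -0.05] 22.423499137513357
wrist hub pred201 [225.4  200.62] 193 [229.51 198.13]
side hub pred201 [358.67 235.01] 193 [358.45 237.03]
side col359 rows [170. 161. 147. 132.  80.  73.  71.  72.  72.  72.  73.  71.  71.  50.
  53.  54.  44.  39. 110. 122. 120. 116. 115. 111.]
```

Call:
{"fn": "play_rows", "kwargs": {
  "plan": [
    [[0,0,0,0,4.0,-4.5,15],[0,0,0,0,3.4,-4.9,15]]
  ]
}}

```text
time_s: 5.4
eef_pos: [558.5, -71.2, 207.6]
ee_rot: [[0.0, 0.309, 0.951], [-0.0, 0.951, -0.309], [-1.0, -0.0, 0.0]]
contact_force: [2.3, -2.7, -1.6]
grip_width: 0.261
```

```bash
python3 chk.py 7
```

```text
t 5.4 [558.51 -71.15 207.59] phi 0.6950513982044543 psi 1.0083513982044543 r 60.03587706404442 F [ 2.3  -2.73 -1.64] 22.931003155495333
wrist hub pred201 [210.98 220.27] 193 [215.66 216.96]
side hub pred201 [358.67 235.01] 193 [358.45 237.03]
side col359 rows [112. 107.  99.  94.  71.  70.  70.  71.  74.  72.  71.  71.  71.  49.
  62.  66.  54.  39.  80. 118. 118. 116. 112. 112.]
```

Call:
{"fn": "play_rows", "kwargs": {
  "plan": [
    [[0,0,0,0,3.0,-5.3,15],[0,0,0,0,2.4,-5.5,15]]
  ]
}}

```text
time_s: 5.75
eef_pos: [550.2, -62.9, 207.7]
ee_rot: [[0.001, 0.309, 0.951], [-0.0, 0.951, -0.309], [-1.0, -0.0, 0.001]]
contact_force: [5.7, -5.1, -0.5]
grip_width: 0.254
```

```bash
python3 chk.py 8
```

```text
t 5.75 [550.18 -62.85 207.72] phi 0.8910656596931581 psi 1.204365659693158 r 60.10709752843674 F [ 5.7  -5.12 -0.47] 22.368718335368644
wrist hub pred201 [201.37 241.92] 193 [206.38 237.73]
side hub pred201 [358.67 235.01] 193 [358.45 237.03]
side col359 rows [ 71.  74.  72.  74.  69.  72.  72.  70.  74.  70.  72.  70.  70.  50.
  69.  74.  63.  44.  51. 118. 122. 118. 115. 114.]
```

View pics/c8.png

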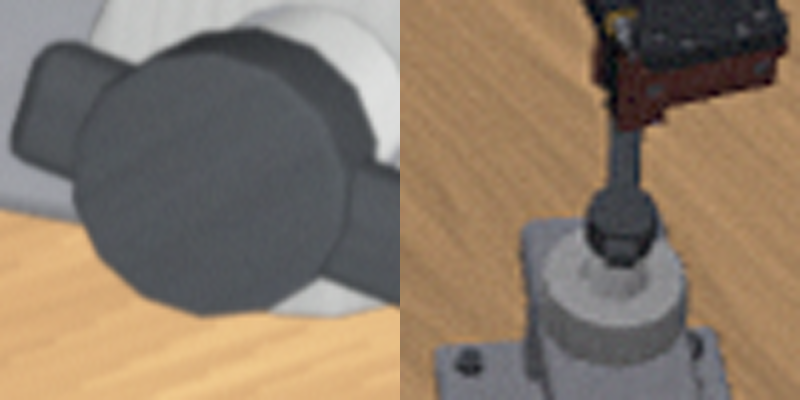

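Call:
{"fn": "play_rows", "kwargs": {
  "plan": [
    [[0,0,0,0,1.8,-5.7,15],[0,0,0,0,1.3,-5.8,15]]
  ]
}}

```text
time_s: 6.1
eef_pos: [541.4, -57.2, 208.6]
ee_rot: [[0.003, 0.31, 0.951], [-0.001, 0.951, -0.31], [-1.0, 0.0, 0.003]]
contact_force: [0.7, -2.0, -0.1]
grip_width: 0.258
```

```bash
sed -i 's/^g=S.max.*$/g=S.max(2).astype(float)\nfor a in (353,357,362): print("cols",a,g[228:252,a:a+3].mean(1).astype(int))/' chk.py; python3 chk.py 9
```

```text
t 6.1 [541.39 -57.21 208.59] phi 1.0653808707199868 psi 1.378680870719987 r 59.87735009393311 F [ 0.66 -2.04 -0.08] 22.725742819043226
wrist hub pred201 [198.   261.81] 193 [203.06 256.83]
side hub pred201 [358.67 235.01] 193 [358.45 237.03]
cols 353 [ 90  91 100 117 121  99  84  79  73  69  66  54  42  38  45  56  89 125
 131 130 129 131 127 127]
cols 357 [ 78  71  68  72  71  69  70  73  72  69  70  73  66  47  71  74  54  41
  84 119 124 120 117 114]
cols 362 [164 162 165 168 161 117  83  72  65  67  69  60  48  43  63  83 100 103
 122 127 121 120 128 140]
```

Call:
{"fn": "play_rows", "kwargs": {
  "plan": [
    [[0,0,0,0,0.7,-6.0,15],[0,0,0,0,0.1,-6.0,15]]
  ]
}}

```text
time_s: 6.45
eef_pos: [528.9, -51.7, 207.6]
ee_rot: [[0.001, 0.308, 0.951], [0.0, 0.951, -0.308], [-1.0, 0.0, 0.001]]
contact_force: [7.4, -2.0, -0.9]
grip_width: 0.255
```

```bash
python3 chk.py 10
```

```text
t 6.45 [528.9  -51.75 207.6 ] phi 1.2930223211596754 psi 1.6063223211596753 r 60.157041526132765 F [ 7.4  -2.   -0.86] 22.453347229938778
wrist hub pred201 [196.88 288.77] 193 [201.92 282.79]
side hub pred201 [358.67 235.01] 193 [358.45 237.03]
cols 353 [ 72  72  73  71  73  64  80  82  75  71  64  60  46  40  45  51  78 109
 132 134 129 129 126 129]
cols 357 [165 144 131 112  78  74  70  73  74  69  70  71  73  50  52  60  54  36
  90 124 120 118 117 118]
cols 362 [164 163 162 168 172 134  99  80  67  71  65  63  57  50  90  79  60  54
 100 121 119 121 130 141]
```

View pics/c10.png

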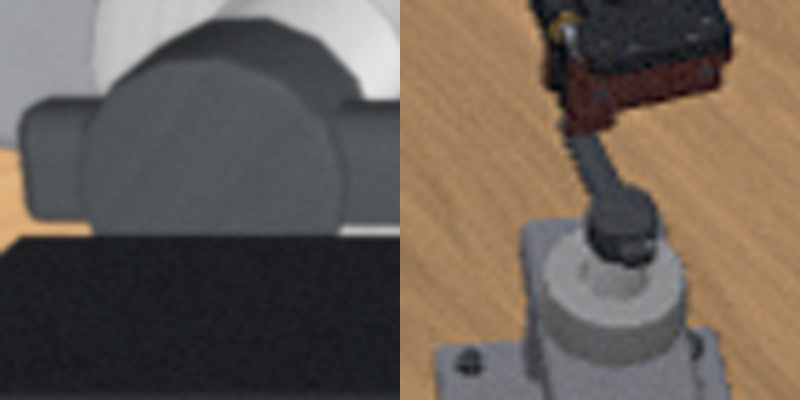

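Call:
{"fn": "play_rows", "kwargs": {
  "plan": [
    [[0,0,0,0,-0.6,-5.9,15],[0,0,0,0,-1.1,-5.9,15]]
  ]
}}

```text
time_s: 6.8
eef_pos: [521.7, -50.5, 209.5]
ee_rot: [[0.011, 0.309, 0.951], [-0.001, 0.951, -0.309], [-1.0, 0.002, 0.01]]
contact_force: [16.0, -3.1, -0.3]
grip_width: 0.257
```

```bash
python3 chk.py 11
```

```text
t 6.8 [521.7  -50.49 209.52] phi 1.4146869996087528 psi 1.7279869996087527 r 59.83297564739625 F [16.04 -3.14 -0.26] 22.60406129986877
wrist hub pred201 [201.29 300.75] 193 [206.02 294.26]
side hub pred201 [358.67 235.01] 193 [358.45 237.03]
cols 353 [ 81  71  74  73  75  67  69  79  73  69  67  62  39  39  47  46  67 108
 131 132 128 130 128 130]
cols 357 [168 164 160 149  83  70  75  70  72  73  68  70  73  54  50  53  47  33
  96 123 121 121 120 117]
cols 362 [163 161 163 166 171 134  97  83  68  72  66  64  53  56  75  72  45  41
  95 127 121 118 130 140]
```

Call:
{"fn": "play_rows", "kwargs": {
  "plan": [
    [[0,0,0,0,-1.7,-5.8,15],[0,0,0,0,-2.2,-5.6,15]]
  ]
}}

```text
time_s: 7.15
eef_pos: [504.0, -49.5, 207.3]
ee_rot: [[-0.002, 0.308, 0.951], [0.001, 0.951, -0.308], [-1.0, 0.0, -0.002]]
contact_force: [2.6, 1.4, -0.7]
grip_width: 0.255
```

```bash
python3 chk.py 12
```

```text
t 7.15 [504.04 -49.55 207.25] phi 1.7091880667591426 psi 2.0224880667591427 r 60.62967865085572 F [ 2.62  1.42 -0.71] 22.436200514330267
wrist hub pred201 [211.57 334.26] 193 [215.88 326.66]
side hub pred201 [358.67 235.01] 193 [358.45 237.03]
cols 353 [160 162 166 168 148 115  83  71  73  71  72  74  62  56  44  38  46  49
  78 129 130 127 132 132]
cols 357 [164 162 161 160 160 163  84  69  71  69  73  72  73  72  71  48  45  41
  39  45 116 118 116 115]
cols 362 [164 162 161 166 168 167 166 130  96  76  68  71  69  64  57  69  70  61
  40  62 118 123 129 142]
```

View pics/c12.png

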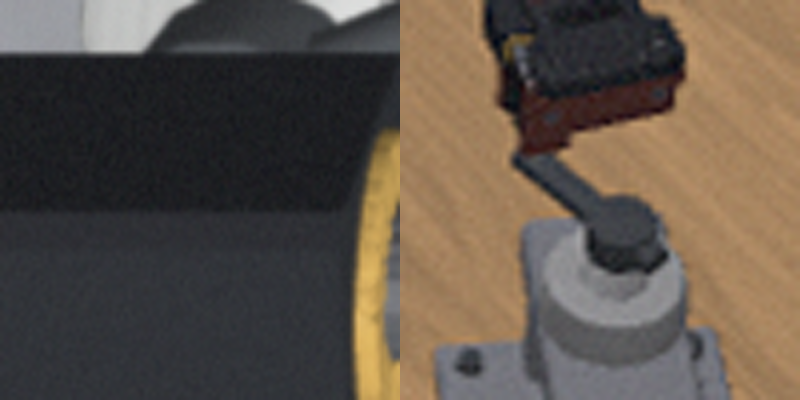

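It has dropped: every hub edge in the side view moved down 2 px (rows 232→234, 241→243, 246→248), which is about 8 mm. I'll hold briefly, then turn forward.

Call:
{"fn": "play_rows", "kwargs": {
  "plan": [
    [[0,0,0,0,0,0,15],[0,0,0,0,0,0,15],[0,0,0,0,0,0,15]]
  ]
}}

```text
time_s: 7.62
eef_pos: [504.2, -50.1, 207.2]
ee_rot: [[-0.002, 0.309, 0.951], [0.0, 0.951, -0.309], [-1.0, -0.0, -0.002]]
contact_force: [-2.1, 2.5, -1.7]
grip_width: 0.258
```

```bash
python3 chk.py 13;python3 tab.py 2.007 -0.1 63
```

```text
t 7.625 [504.19 -50.13 207.19] phi 1.708020517095316 psi 2.021320517095316 r 60.0355800990169 F [-2.14  2.53 -1.67] 22.741182654330515
wrist hub pred201 [212.55 333.76] 193 [216.84 326.18]
side hub pred201 [358.67 235.01] 193 [358.45 237.03]
cols 353 [158 163 166 169 145 103  73  75  73  70  72  74  63  51  39  36  48  53
  96 129 133 131 134 131]
cols 357 [165 163 161 159 165 143  75  69  73  69  71  71  70  74  66  48  48  47
  36  69 115 118 114 115]
cols 362 [164 162 162 165 168 170 154 113  93  76  68  69  70  63  56  70  71  56
  36  98 121 121 127 141]
1.907: 2.2, 5.6 | 1.807: 1.7, 5.8 | 1.707: 1.1, 5.9 | 1.607: 0.6, 5.9 | 1.507: -0.1, 6.0
1.407: -0.7, 6.0 | 1.307: -1.3, 5.8 | 1.207: -1.8, 5.7 | 1.107: -2.4, 5.5 | 1.007: -3.0, 5.3
0.907: -3.4, 4.9 | 0.807: -4.0, 4.5 | 0.707: -4.3, 4.1 | 0.607: -4.8, 3.7 | 0.507: -5.1, 3.2
0.407: -5.3, 2.6 | 0.307: -5.7, 2.1 | 0.207: -5.8, 1.5 | 0.107: -5.9, 1.0 | 0.007: -6.0, 0.3
-0.093: -6.0, -0.3 | -0.193: -5.9, -0.8 | -0.293: -5.8, -1.5 | -0.393: -5.7, -2.0 | -0.493: -5.4, -2.5
-0.593: -5.1, -3.1 | -0.693: -4.8, -3.6 | -0.793: -4.4, -4.1 | -0.893: -4.0, -4.5 | -0.993: -3.6, -4.8
-1.093: -3.0, -5.2 | -1.193: -2.5, -5.5 | -1.293: -1.9, -5.6 | -1.393: -1.4, -5.9 | -1.493: -0.7, -5.9
-1.593: -0.2, -6.0 | -1.693: 0.4, -6.0 | -1.793: 1.1, -5.9 | -1.893: 1.6, -5.8 | -1.993: 2.2, -5.6
-2.093: 2.7, -5.3 | -2.193: 3.2, -5.1 | -2.293: 3.8, -4.7 | -2.393: 4.2, -4.3 | -2.493: 4.6, -3.8
-2.593: 4.9, -3.4 | -2.693: 5.3, -2.9 | -2.793: 5.5, -2.3 | -2.893: 5.7, -1.8 | -2.993: 5.9, -1.1
-3.093: 6.0, -0.6 | -3.193: 6.0, 0.0 | -3.293: 5.9, 0.6 | -3.393: 5.9, 1.2 | -3.493: 5.8, 1.8
-3.593: 5.5, 2.3 | -3.693: 5.2, 2.9 | -3.793: 5.0, 3.4 | -3.893: 4.6, 3.9 | -3.993: 4.1, 4.3
-4.093: 3.8, 4.7 | -4.193: 3.2, 5.0 | -4.293: 2.7, 5.4 |
```

Call:
{"fn": "play_rows", "kwargs": {
  "plan": [
    [[0,0,0,0,2.2,5.6,15],[0,0,0,0,1.7,5.8,15],[0,0,0,0,1.1,5.9,15],[0,0,0,0,0.6,5.9,15],[0,0,0,0,-0.1,6.0,15]]
  ]
}}

```text
time_s: 8.35
eef_pos: [531.3, -53.0, 206.1]
ee_rot: [[-0.009, 0.308, 0.951], [0.002, 0.951, -0.308], [-1.0, -0.001, -0.009]]
contact_force: [-14.0, 6.2, 0.1]
grip_width: 0.256
```

```bash
python3 chk.py 14
```

```text
t 8.35 [531.27 -52.96 206.11] phi 1.2492496310280503 psi 1.5625496310280504 r 59.70480998999492 F [-13.97   6.2    0.11] 22.553852884386394
wrist hub pred201 [196.38 284.89] 193 [201.53 279.14]
side hub pred201 [358.67 235.01] 193 [358.45 237.03]
cols 353 [ 76  71  73  71  70  72  75  88  81  73  71  74  66  53  43  35  45  57
  94 127 131 129 129 131]
cols 357 [143 134 129 109  96  77  68  73  69  70  73  71  69  74  63  51  64  64
  50  53 100 120 120 113]
cols 362 [166 161 162 165 169 168 156 116  90  72  68  73  69  59  52  66  69  85
  78  89 115 119 128 141]
```

View pics/c14.png

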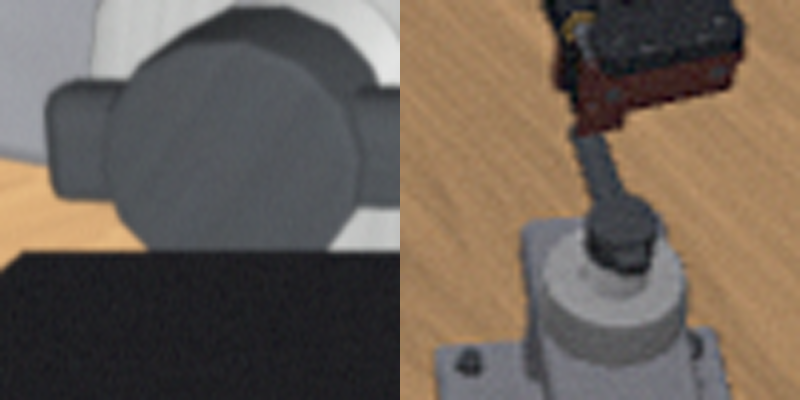

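Call:
{"fn": "play_rows", "kwargs": {
  "plan": [
    [[0,0,0,0,0,0,15]]
  ]
}}

```text
time_s: 8.57
eef_pos: [536.0, -54.6, 208.2]
ee_rot: [[0.003, 0.309, 0.951], [-0.001, 0.951, -0.309], [-1.0, -0.0, 0.003]]
contact_force: [0.1, 0.2, -0.2]
grip_width: 0.259
```

```bash
python3 chk.py 15|head -1; python3 -c "
from h import *
print(read_state()['qpos'],read_state()['joint_torque'],read_state()['ft_torque'])"
```

```text
t 8.575 [535.97 -54.65 208.17] phi 1.1656421575790124 psi 1.4789421575790125 r 59.79144855051679 F [ 0.12  0.18 -0.2 ] 22.832796146859263
[-28.4   16.96  33.69 110.61 -11.28  55.51  82.54] [  0.01 -38.04   5.28 -24.18   0.03   0.47  -0.  ] [-0.03 -0.29 -0.04]
```

View pics/w15.png

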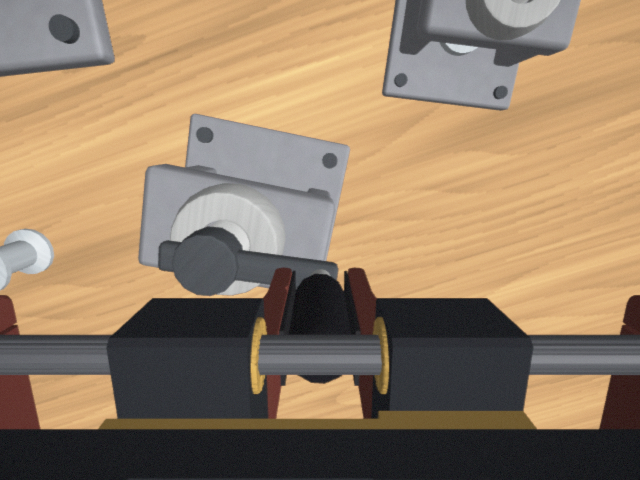

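View pics/sd15.png

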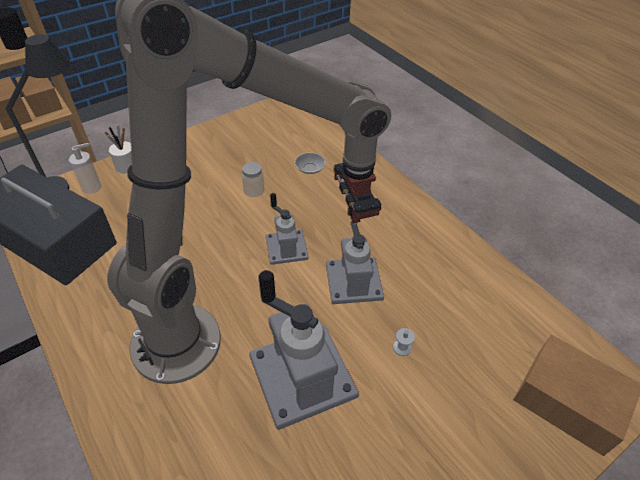

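The force was only stick-slip; it's back to zero and the screw is still down. I'll continue forward.

Call:
{"fn": "play_rows", "kwargs": {
  "plan": [
    [[0,0,0,0,-0.7,6.0,15],[0,0,0,0,-1.3,5.8,15],[0,0,0,0,-1.8,5.7,15],[0,0,0,0,-2.4,5.5,15],[0,0,0,0,-3.0,5.3,15]]
  ]
}}

```text
time_s: 9.3
eef_pos: [557.7, -70.6, 207.1]
ee_rot: [[-0.003, 0.308, 0.951], [0.002, 0.951, -0.308], [-1.0, 0.001, -0.003]]
contact_force: [-6.3, 6.8, -0.7]
grip_width: 0.26
```

Call:
{"fn": "play_rows", "kwargs": {
  "plan": [
    [[0,0,0,0,-3.4,4.9,15],[0,0,0,0,-4.0,4.5,15],[0,0,0,0,-4.3,4.1,15],[0,0,0,0,-4.8,3.7,15],[0,0,0,0,-5.1,3.2,15]]
  ]
}}

```text
time_s: 9.93
eef_pos: [571.4, -99.1, 207.5]
ee_rot: [[-0.0, 0.309, 0.951], [-0.0, 0.951, -0.309], [-1.0, -0.0, 0.0]]
contact_force: [-2.2, 1.0, -4.5]
grip_width: 0.252
```

```bash
python3 chk.py 16
```

```text
t 9.925 [571.36 -99.13 207.51] phi 0.17569736340990452 psi 0.4889973634099045 r 59.881566487883234 F [-2.16  1.01 -4.46] 22.214587051294313
wrist hub pred201 [257.74 175.11] 193 [260.49 173.71]
side hub pred201 [358.67 235.01] 193 [358.45 237.03]
cols 353 [160 163 163 164 161 161 155 159 162 133  87  71  73  69  70  65  61  55
  70  62  45  42 116 135]
cols 357 [166 162 158 159 158 163 165 167 151  78  72  73  73  70  70  73  75  65
  51  45  45  39  62 113]
cols 362 [163 163 162 166 167 167 160 133 103  75  70  69  69  64  68  70  69  61
  65  72  90 107 129 143]
```

View pics/c16.png

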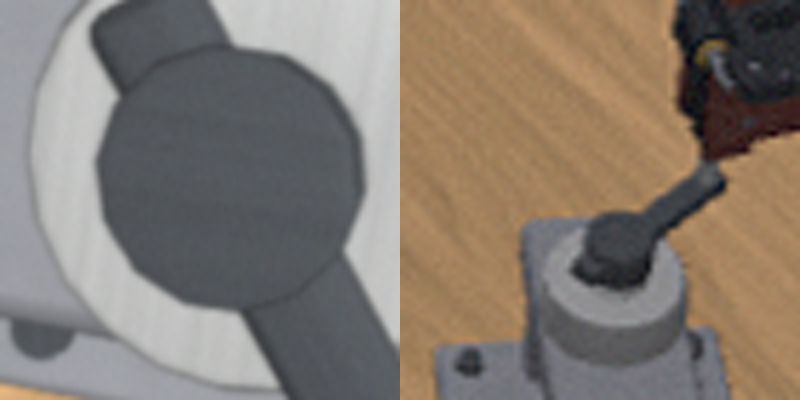

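```bash
python3 - <<'E'
from h import *
cv2.imwrite("pics/sc16.png",snapshot("scene")[:,:,::-1])
a=cv2.imread("pics/sc16.png")[200:330,250:360]
b=cv2.imread("pics/scene0.png")[200:330,250:360]
cv2.imwrite("pics/sc16c.png",cv2.resize(np.hstack([b,a]),None,fx=3.6,fy=3.6,interpolation=cv2.INTER_CUBIC))
E
```

```text
(no output)
```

View pics/sc16c.png

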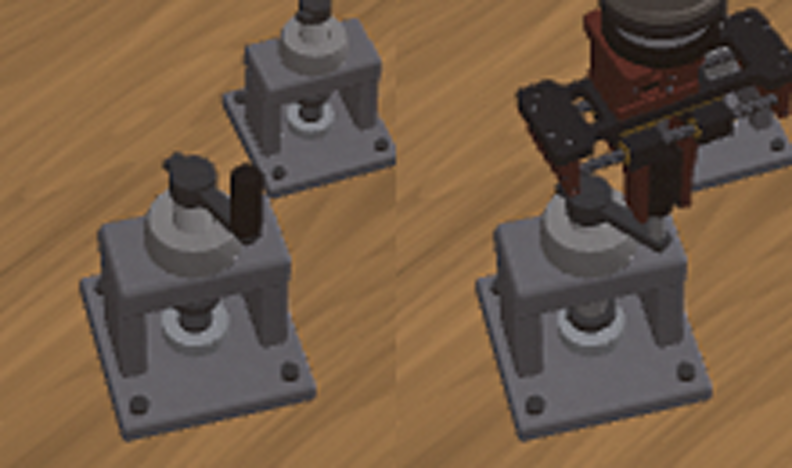

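View pics/w16.png

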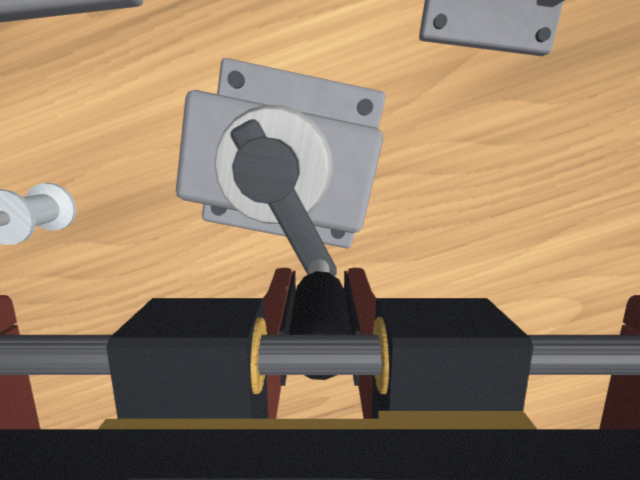

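```bash
python3 - <<'E'
from h import *
# side hub top-disc: rows by column, scene disc; threshold dark neutral
for n,f0,f1,(x0,y0,x1,y1) in(("side","side0","sd16",(345,225,372,258)),("scene","scene0","sc16",(285,232,325,270))):
    for f in(f0,f1):
        im=cv2.imread(f"pics/{f}.png").astype(int);g=im.max(2)[y0:y1,x0:x1]
        print(f); print(g[:, ::2])
E
```

```text
side0
[[143 153 158 151 152 152 155 150 159 162 158 169 157 152]
 [147 146 158 150 150 156 154 150 151 164 157 166 161 162]
 [148 146 156 154 151 150 155 155 150 157 162 158 166 162]
 [155 149 145 159 151 148 160 157 152 155 159 166 162 167]
 [150 150 141 158 156 148 153 154 158 151 159 167 168 147]
 [146 152 144 151 159 155 154 163 161 151 159 168 140  72]
 [154 154 150 143 156 165 139 135 159 161 164 126  72  70]
 [155 149 155 144 158 123  74  73  88 168 100  74  68  63]
 [155 152 148 150 145  68  66  70  66  86  68  68  63  64]
 [152 155 155 154  97  70  68  68  66  63  68  62  69  52]
 [149 158 151 156  73  66  72  69  69  69  69  62  42  33]
 [151 158 158 161  72  68  63  69  65  65  55  37  33 140]
 [162 156 167 158  71  67  61  65  67  67  55  37 144 162]
 [126 120 124  88  57  69  63  66  65  64  57 139 168 160]
 [117 121  92  66  61  62  72  69  65  60  88 150 160 160]
 [119 117  77  66  66  48  56  63  64  41  97 140 152 162]
 [116 118  97  48  62  49  49  53  38  38 101 143 148 159]
 [115 122 143  55  41  43  39  47  37  35 131 142 152 155]
 [114 132 140  91  32  42  37  4
[... 8580 characters left out ...]
  56  59
   78  79]
 [106 103  99  95 125 125 127  85  47  31  53 133  93  33  49  61  57  60
   77  79]
 [104 102 102  80 125 123 125  97 106 116 122 130 127  65  36  50  59  58
   78  79]
 [102 102 100  71 128 123 125 120 109 114 118 123 126 123  45  38  53  57
   80  78]
 [101 103 102  68 112 125 124 123 125 124 122 120 125 125 125  47  41  55
   82  80]
 [102 102 101  69  83 128 126 121 122 122 122 120 127 124 125 102  36  46
   65  67]
 [103 101 101  69  74 106 128 122 122 121 122 121 125 122  97 104  75  36
   45  57]
 [103 102 103  68  75  77 114 127 123 123 122 125 128  93  93 100 107  79
   36  42]
 [102 104 104  67  75  75  81  95 113 128 115 107  88  89  93  93 107 106
   57  39]]
```

The screw now sits about 18–19 mm below its start in all three views. That's deeper than expected, but it only gives more margin. I'll lower the gripper 10 mm on the way so the sleeve stays within its slide, and go on.

Call:
{"fn": "play_rows", "kwargs": {
  "plan": [
    [[0,0,0,2,-5.3,2.6,15],[0,0,0,2,-5.7,2.1,15],[0,0,0,2,-5.8,1.5,15],[0,0,0,2,-5.9,1.0,15],[0,0,0,2,-6.0,0.3,15]]
  ]
}}

```text
time_s: 10.7
eef_pos: [569.6, -128.2, 197.5]
ee_rot: [[0.0, 0.309, 0.951], [0.0, 0.951, -0.309], [-1.0, 0.0, -0.0]]
contact_force: [-1.1, 2.8, -0.2]
grip_width: 0.255
```

```bash
python3 chk.py 17
```

```text
t 10.7 [ 569.57 -128.15  197.5 ] phi -0.3138193747092807 psi -0.0005193747092806511 r 60.10550478851494 F [-1.09  2.81 -0.21] 22.46698022433591
wrist hub pred201 [320.17 159.69] 193 [320.13 158.92]
side hub pred201 [358.67 235.01] 193 [358.45 237.03]
cols 353 [158 162 165 166 164 160 156 158 162 133  82  75  71  69  72  69  63  48
  46  39  45  81 125 134]
cols 357 [168 164 161 159 159 161 166 167 149  79  71  75  71  71  73  69  70  68
  47  46  44  44  64 114]
cols 362 [166 161 161 166 167 164 162 157 166 124 112  78  70  70  71  62  47  63
  66  74  91 110 130 142]
```

View pics/c17.png

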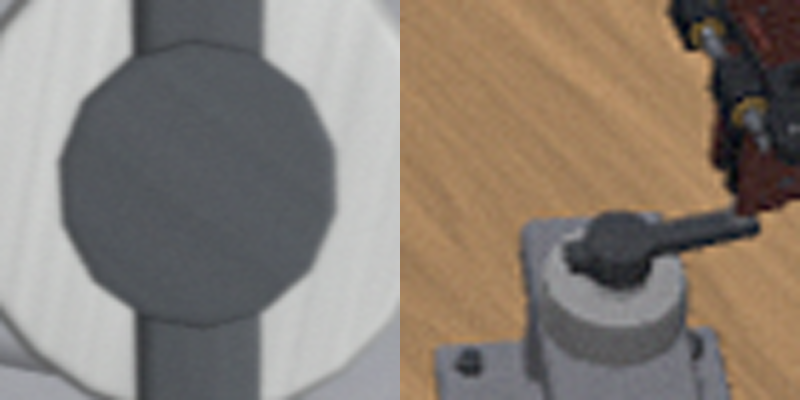

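Call:
{"fn": "play_rows", "kwargs": {
  "plan": [
    [[0,0,0,0,-6.0,-0.3,15],[0,0,0,0,-5.9,-0.8,15],[0,0,0,0,-5.8,-1.5,15],[0,0,0,0,-5.7,-2.0,15],[0,0,0,0,-5.4,-2.5,15]]
  ]
}}

```text
time_s: 11.42
eef_pos: [553.9, -153.4, 197.7]
ee_rot: [[0.0, 0.309, 0.951], [0.0, 0.951, -0.309], [-1.0, 0.0, 0.0]]
contact_force: [-0.7, 3.1, -0.8]
grip_width: 0.258
```

Call:
{"fn": "play_rows", "kwargs": {
  "plan": [
    [[0,0,0,0,-5.1,-3.1,15],[0,0,0,0,-4.8,-3.6,15],[0,0,0,0,-4.4,-4.1,15],[0,0,0,0,-4.0,-4.5,15],[0,0,0,0,-3.6,-4.8,15]]
  ]
}}

```text
time_s: 12.05
eef_pos: [527.9, -168.0, 197.8]
ee_rot: [[0.001, 0.309, 0.951], [-0.0, 0.951, -0.309], [-1.0, 0.0, 0.001]]
contact_force: [1.3, 2.0, -1.6]
grip_width: 0.259
```

```bash
python3 chk.py 18
```

```text
t 12.05 [ 527.94 -168.    197.76] phi -1.310712961399222 psi -0.9974129613992221 r 60.43145057839112 F [ 1.3   1.96 -1.63] 22.759444611078738
wrist hub pred201 [435.54 223.21] 193 [430.26 219.57]
side hub pred201 [358.67 235.01] 193 [358.45 237.03]
cols 353 [159 164 167 167 165 160 162 161 168  93  74  73  70  75  75  66  56  46
  43  46  39  79 126 136]
cols 357 [168 167 163 159 162 164 163 171 144  76  70  70  72  74  72  70  70  67
  46  46  50  39  67 117]
cols 362 [166 164 166 167 170 169 163 162 167 125 111  98  79  76  76  73  60  63
  71  68  49  42  99 148]
```

View pics/sd18.png

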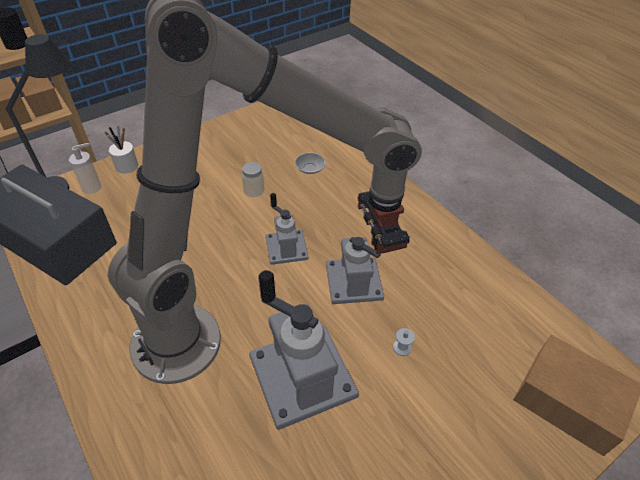

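View pics/w18.png

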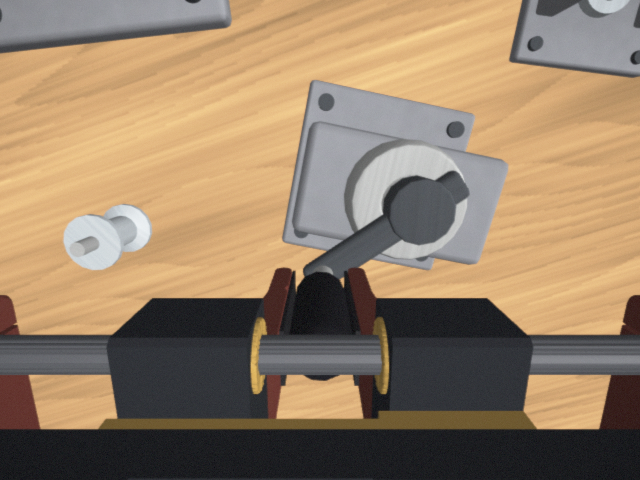

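The height is steady, forces are small and the crank follows. I'll continue round.

Call:
{"fn": "play_rows", "kwargs": {
  "plan": [
    [[0,0,0,0,-3.0,-5.2,15],[0,0,0,0,-2.5,-5.5,15],[0,0,0,0,-1.9,-5.6,15],[0,0,0,0,-1.4,-5.9,15],[0,0,0,0,-0.7,-5.9,15]]
  ]
}}

```text
time_s: 12.78
eef_pos: [498.2, -168.4, 197.8]
ee_rot: [[0.001, 0.309, 0.951], [-0.0, 0.951, -0.309], [-1.0, -0.0, 0.001]]
contact_force: [1.4, 1.1, -1.0]
grip_width: 0.259
```

Call:
{"fn": "play_rows", "kwargs": {
  "plan": [
    [[0,0,0,0,-0.2,-6.0,15],[0,0,0,0,0.4,-6.0,15],[0,0,0,0,1.1,-5.9,15],[0,0,0,0,1.6,-5.8,15],[0,0,0,0,2.2,-5.6,15]]
  ]
}}

```text
time_s: 13.4
eef_pos: [471.7, -154.3, 197.6]
ee_rot: [[-0.0, 0.309, 0.951], [-0.0, 0.951, -0.309], [-1.0, -0.0, -0.0]]
contact_force: [1.1, -1.1, -1.2]
grip_width: 0.256
```

```bash
python3 chk.py 19
```

```text
t 13.4 [ 471.69 -154.26  197.63] phi -2.309985051476222 psi -1.9966850514762222 r 60.43214423728256 F [ 1.14 -1.08 -1.21] 22.56121564001637
wrist hub pred201 [435.16 341.62] 193 [430.3  333.29]
side hub pred201 [358.67 235.01] 193 [358.45 237.03]
cols 353 [38 40 48 49 43 48 48 50 51 51 49 47 55 94 98 92 70 36 26 23 27 26 23 37]
cols 357 [62 73 74 77 64 60 51 49 43 46 40 34 67 88 63 65 57 53 50 41 63 59 57 53]
cols 362 [61 63 61 62 62 59 49 46 36 35 39 45 51 52 48 49 51 45 81 58 52 50 44 31]
```

View pics/sd19.png

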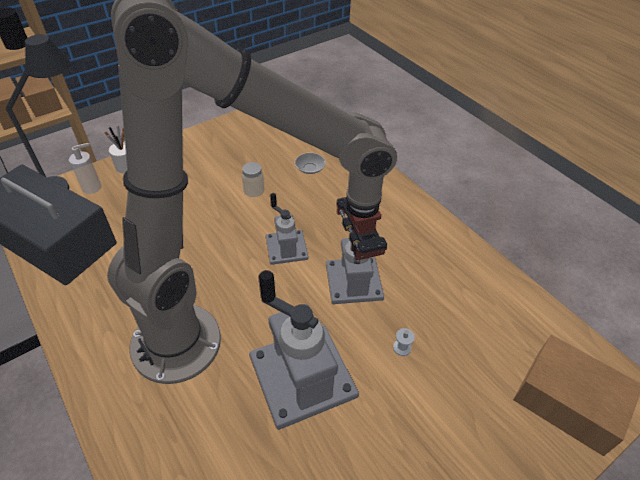

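Call:
{"fn": "play_rows", "kwargs": {
  "plan": [
    [[0,0,0,0,2.7,-5.3,15],[0,0,0,0,3.2,-5.1,15],[0,0,0,0,3.8,-4.7,15],[0,0,0,0,4.2,-4.3,15],[0,0,0,0,4.6,-3.8,15]]
  ]
}}

```text
time_s: 14.12
eef_pos: [455.3, -129.2, 197.6]
ee_rot: [[-0.001, 0.309, 0.951], [0.0, 0.951, -0.309], [-1.0, -0.0, -0.001]]
contact_force: [-1.4, -1.8, -0.1]
grip_width: 0.258
```

Call:
{"fn": "play_rows", "kwargs": {
  "plan": [
    [[0,0,0,0,4.9,-3.4,15],[0,0,0,0,5.3,-2.9,15],[0,0,0,0,5.5,-2.3,15],[0,0,0,0,5.7,-1.8,15],[0,0,0,0,5.9,-1.1,15]]
  ]
}}

```text
time_s: 14.75
eef_pos: [453.0, -99.5, 197.5]
ee_rot: [[-0.001, 0.309, 0.951], [0.0, 0.951, -0.309], [-1.0, -0.0, -0.001]]
contact_force: [-3.2, -0.6, 0.4]
grip_width: 0.26
```

```bash
python3 chk.py 20; python3 - <<'E'
from h import *
print(read_state()["qpos"])
a=snapshot("scene")[:,:,::-1];cv2.imwrite("pics/sc20.png",a)
cv2.imwrite("pics/sc20c.png",cv2.resize(a[190:330,250:370],None,fx=4,fy=4,interpolation=cv2.INTER_CUBIC))
E
```

```text
t 14.75 [452.95 -99.46 197.49] phi 2.972640836465048 psi 3.285940836465048 r 60.30859927627132 F [-3.16 -0.57  0.36] 22.855448552249527
wrist hub pred201 [337.18 404.21] 193 [336.47 393.73]
side hub pred201 [358.67 235.01] 193 [358.45 237.03]
cols 353 [ 54  48  49  49  48  50  52  53  38  33  28  56  65  61  61  58  63  55
  47  45  50  83 129 136]
cols 357 [ 50  49  48  44  47  71  66  40  32  35  55  64  59  61  65  61  71  69
  53  44  46  43  60 115]
cols 362 [ 81  65  48  45  48  46  35  26  31  53  63  54  63  61  58  58  60  69
  69  70  87 109 130 146]
[-25.92   9.57  34.43 120.31  -6.9   52.01  84.49]
```

View pics/sc20c.png

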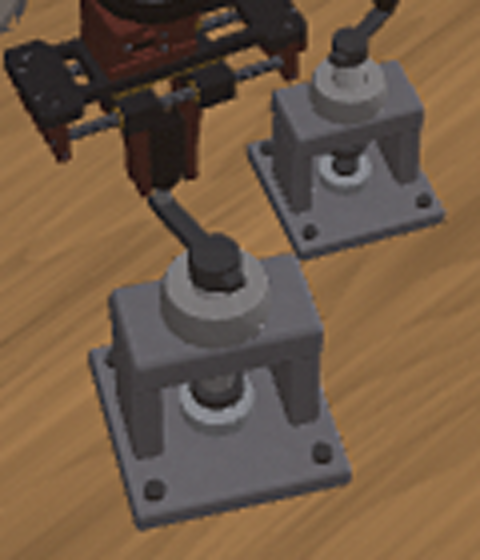

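Call:
{"fn": "play_rows", "kwargs": {
  "plan": [
    [[0,0,0,0,6.0,-0.6,15],[0,0,0,0,6.0,0.0,15],[0,0,0,0,5.9,0.6,15],[0,0,0,0,5.9,1.2,15],[0,0,0,0,5.8,1.8,15]]
  ]
}}

```text
time_s: 15.52
eef_pos: [465.4, -72.2, 197.6]
ee_rot: [[-0.0, 0.308, 0.951], [0.0, 0.951, -0.308], [-1.0, 0.0, -0.0]]
contact_force: [-2.6, 0.6, -0.7]
grip_width: 0.258
```

Call:
{"fn": "play_rows", "kwargs": {
  "plan": [
    [[0,0,0,0,5.5,2.3,15],[0,0,0,0,5.2,2.9,15],[0,0,0,0,5.0,3.4,15],[0,0,0,0,4.6,3.9,15],[0,0,0,0,4.1,4.3,15]]
  ]
}}

```text
time_s: 16.15
eef_pos: [489.1, -54.4, 197.6]
ee_rot: [[-0.0, 0.309, 0.951], [0.0, 0.951, -0.309], [-1.0, 0.0, -0.0]]
contact_force: [-3.3, 1.4, -0.3]
grip_width: 0.26
```

Call:
{"fn": "play_rows", "kwargs": {
  "plan": [
    [[0,0,0,0,3.8,4.7,15],[0,0,0,0,3.2,5.0,15],[0,0,0,0,1.4,2.7,15],[0,0,0,0,0,0,15],[0,0,0,0,0,0,15]]
  ]
}}

```text
time_s: 16.77
eef_pos: [503.7, -50.5, 197.9]
ee_rot: [[0.001, 0.309, 0.951], [0.0, 0.951, -0.309], [-1.0, 0.001, 0.001]]
contact_force: [-0.2, 1.4, -1.2]
grip_width: 0.254
```

```bash
python3 chk.py 21; python3 - <<'E'
from h import *
a=snapshot("scene")[:,:,::-1];cv2.imwrite("pics/sc21.png",a)
cv2.imwrite("pics/c21b.png",np.hstack([cv2.resize(a[190:330,250:370],(480,560),interpolation=cv2.INTER_CUBIC),cv2.resize(cv2.imread("pics/sd21.png")[190:300,315:375],(306,560),interpolation=cv2.INTER_CUBIC)]))
E
```

```text
t 16.775 [503.72 -50.52 197.9 ] phi 1.7166357688428824 psi 2.0299357688428823 r 59.70987053701196 F [-0.15  1.38 -1.17] 22.344900589444578
wrist hub pred201 [208.25 343.98] 193 [212.91 335.56]
side hub pred201 [358.67 235.01] 193 [358.45 237.03]
cols 353 [160 163 166 165 165 160 162 150 112  77  73  72  72  74  74  66  54  44
  39  47  37  80 129 133]
cols 357 [166 164 160 159 158 161 162 166 149  75  73  68  73  72  71  72  73  70
  47  44  49  40  75 112]
cols 362 [165 163 161 166 168 165 161 158 165 124 107  92  79  75  73  78  67  64
  70  70  55  45  88 142]
```

View pics/c21b.png

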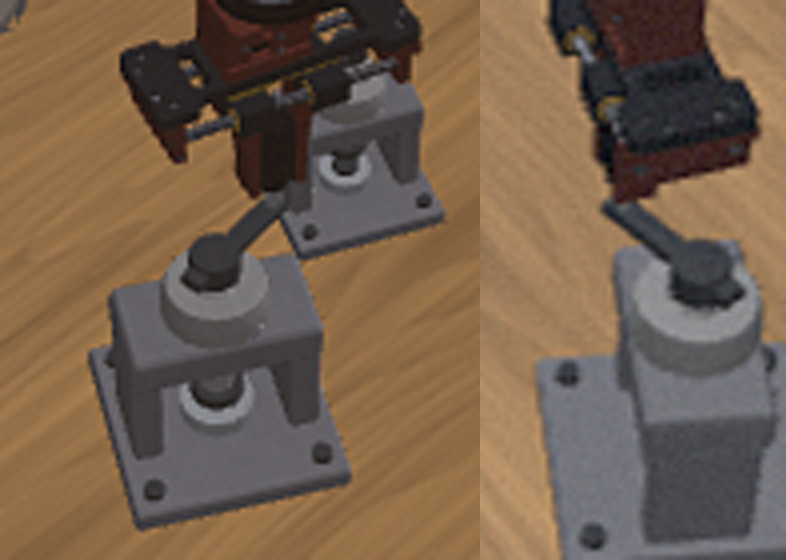

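View pics/w21.png

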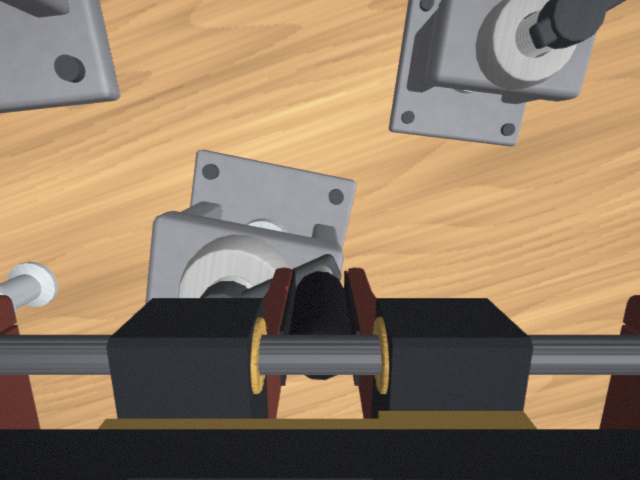

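Call:
{"fn": "play_rows", "kwargs": {
  "plan": [
    [[0,0,0,0,0,0,15],[0,0,0,0,0,0,15],[0,0,0,0,0,0,15],[0,0,0,0,0,0,15]]
  ]
}}

```text
time_s: 17.42
eef_pos: [503.5, -50.5, 197.8]
ee_rot: [[0.001, 0.309, 0.951], [0.0, 0.951, -0.309], [-1.0, 0.0, 0.001]]
contact_force: [1.2, 2.4, -0.6]
grip_width: 0.254
```

```bash
python3 chk.py 22; python3 - <<'E'
from h import *
s=snapshot("side");
a,b=[cv2.imread(f"pics/sd{k}.png") for k in(21,22)]
print(cv2.absdiff(a,b).mean(), read_state()["dq"])
# bystanders
o=cv2.imread("pics/side0.png")
for n,(x,y) in dict(jar=(253,180),tray=(310,163),hub=(404,342)).items():
    print(n,cv2.absdiff(o,b)[y-22:y+22,x-22:x+22].mean())
print(finish_job())
E
```

```text
t 17.425 [503.46 -50.51 197.77] phi 1.720926342271194 psi 2.034226342271194 r 59.75800038620054 F [ 1.16  2.42 -0.56] 22.390700109911553
wrist hub pred201 [208.35 344.57] 193 [213.01 336.14]
side hub pred201 [358.67 235.01] 193 [358.45 237.03]
cols 353 [160 163 164 166 164 160 162 150 113  78  73  75  72  75  71  71  54  44
  38  44  42  81 127 133]
cols 357 [166 162 158 158 158 163 163 168 149  78  70  70  72  70  74  67  77  67
  49  44  45  40  71 112]
cols 362 [165 162 162 165 168 164 161 159 165 123 108  93  80  74  72  79  67  62
  70  71  51  51  87 142]
2.8724717881944444 [-0.07  0.02  0.06  0.1   0.03  0.04  0.05]
jar 7.572141873278237
tray 12.420798898071626
hub 7.728822314049586
the job is handed in; nothing more can be done
None
```

I gripped the middle-sized press's sleeve from above and turned it backward until the screw dropped. I then turned it one full turn forward and handed the job in at about 17.5 s, still gripping the sleeve. The hand-in gave no verdict.

- **Drop:** it came after about 1.55–1.8 rad backward. The crank's hub fell about 8 mm in the side view and stayed there for the half-second hold.
- **Forward turn:** the tool went round by 2π to within about 0.02 rad. At the end the arm was still, the fingers were stopped on the sleeve at about 22.4 mm with the squeeze set to 25 N, and outside forces were under 3 N.
- **Height disagrees with the description:** the screw sank to about 18–19 mm below its start within the first 1.5 rad forward and showed no further sinking after that. About 16 mm at a steady 8 mm per turn was expected. It is well past the required 12.5 mm, but I could not explain the early extra sink.
- **Spindle value:** I could not read it directly. From where the drop came, I estimate it is between 6.0 and 6.8 rad, inside the 5.58–6.98 window.
- **Jar, hub and tray:** in the pictures they stayed in place. My last image-difference check could not settle it, because the lighting changed between the two pictures.

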